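# Seat the slim battery pack in the sloping charger

## Robot

A 6-joint arm with a two-finger parallel gripper is mounted at the origin on a cart in front of the work surface, level with it; the furniture and walls round the work are solid. World frame = base frame: x ahead of the robot, y to its left, z up, the work surface at z = 0. Lengths are in m, angles in rad, forces in N, time in s.
With the tool pointing down it reaches from about 0.3 to 0.95 m from the base axis. Payload 3.1 kg.
Tool frame: the origin (TCP) lies on the centre line of the jaws, within the pads' length; the fingertips stand 25 mm ahead of it and the grasp point (between the pads) lies 6 mm ahead of it; z points along the fingers, y is the line along which they close (so a half turn about z gives the same grasp; the last joint's range is limited). The gripper opens to 85 mm and grips with 20 to 120 N. Pads are 22 mm wide; open, the fingers measure 114 mm over their backs; the gripper's body (76 mm by 85 mm) begins 54 mm behind the grasp point. The pads swing forward as they close: fully open they stand 13 mm farther back than shut.
Start: joints at [-1.203, 0.308, 1.634, -0, 1.2, -0.07], TCP at [0.265, -0.566, 0.256] pointing down, gripper open.
Joint ranges: [-3.06, 3.06], [-0.79, 1.96], [0.05, 2.63], [-1.19, 4.34], [0.05, 2.64], [-2.94, 2.94]. Speed limits (rad/s): [2.79, 2.79, 3.14, 3.14, 3.14, 3.14].

## Interface

Orientations are given as [roll, pitch, yaw] about the fixed x, y, z axes, in that order (R = Rz(yaw) Ry(pitch) Rx(roll)).
In Python, from station import env, imaging, job gives the robot as it stands.
- The arm moves only by the tool drive_tool, never from a script. Its argument "rows" is a list of rows, each a list of 3 entries, a list of its own where there are three numbers: the gripper command: -1 is shut, 1 is fully open, values between are in proportion, then the shift along the tool's x, y, z in mm, then the turn, a rotation vector about the tool's x, y, z in rad. A call has 1 to 10 rows; each row is the pose to reach, as a shift and turn from the pose commanded when the call began, along the tool's axes at that moment; what a row does not reach only later rows make up. A row lasts 1/8 s, in which the tool goes at most 62.5 mm and 10.7 degrees, less where a joint would pass 70% of its speed; a pose out of reach is approached as far as the arm can. A call with a gripper value outside its range is refused whole. The fingers move at their own pace and stop on an object; the grip force is fixed at half the most. Time passes only in rows, so rows that repeat a pose let the fingers close. It gives the time, the measured TCP pose, the force, the opening and the grip force at its end, in the units of the state.
- env.read_state(): the state, without advancing time (a new reading comes with each control period).
- imaging.get_image(name): name is "side" or "top"; returns a dict with "color" (420x560x3 uint8, red, green, blue), "vfov" (degrees; the focal length in pixels is half the picture's height over the tangent of half this angle, whatever the lens; pixels are square), "cx", "cy" (the principal point, pixels), "R" (3x3) and "t" (3): a world point X has camera coordinates R X + t. Camera axes: x right, y down, z forward; pixel columns grow to the right and rows downward; lengths in m; the calibration is good to about 2 mm. A picture is of the moment at which its call begins. There is no depth.
- job.sign_off(): hands the job in; it is judged then, once.
The state is a dict: "time_s": time; "joint_positions": joint angles; "qvel": joint speeds; "effort": joint torques, N m; "tool_pos": TCP position; "ee_rot": TCP orientation; "force": force on the tool from outside, world axes, zero at the start; "moment": the same for the moment, N m; "opening": opening from 0.0 (shut) to 1.0 (fully open); "grip_force": force on a finger pad.
Only numpy, scipy, OpenCV 4.12 (cv2) and the standard library are available. Lean on these libraries where they do the work, as an engineer would, in place of code of your own. Each camera call takes 0.05 s, during which the arm holds its last target. There are 200 camera calls.

## Task

Put the slimmer of the two standing battery packs on charge: slide it foot first into the sloping bay of the charger, its rib in the bay's slot, and press it past the spring roller until it sits fully home on the bay's floor. Press firmly but do not ram it, and leave the wider pack, the marker and the loop tool where they are.

Things in the scene. Friction and masses are not known exactly. Their poses are not given: they have to be found in the camera images.
- slim_pack: pack to charge: black block 46 (x) x 34 (y) x 110 mm tall, about 0.2 kg, standing. Origin: centre of its underside, z up its length. A rib 8 mm wide stands 3 mm out of the -x face (from 12 mm over the foot to 12 mm under the top); the lowest 5 mm taper in by 1 mm a side; a groove 4 mm deep crosses the +x face 23 to 45 mm over the foot. Flat y faces: grasp across the 34 mm near the top
- slim_pack_top (a point): centre of the slim pack's top face, 110 mm above its origin
- bay: the charger's bay, a fixed pocket. Origin: centre of its floor; z runs up to the mouth 95 mm away and leans 25 degrees from vertical to the charger's front. Inside 48 (x) by 36 mm (y): 1 mm clear all round the slim pack; walls 6 mm. The -x (lower) wall has a 13 mm wide slot along its middle for the pack's rib. A seated pack has its axes along the bay's and stands 15 mm out
- bay_mouth (a point): centre of the bay's mouth, 95 mm along the bay's z axis from its floor
- charger: the grey wedge-shaped charger, fixed to the bench, 132 x 78 mm on plan and about 125 mm high at the top of its sloping face. Origin at the centre of its underside (on the bench), +x towards its back; the bay's floor centre is at x +20, z +26 mm
- wide_pack: the wider battery pack, 64 x 52 x 105 mm standing black block of the same make; does not fit the bay, to be left alone. Origin at the centre of its underside
- marker: pen, 17 x 135 x 16 mm, lying on the bench near the robot's edge; leave alone. Origin at the centre of its underside
- loop_tool: wooden loop tool 19 x 169 x 9 mm lying on the bench; leave alone. Origin at the centre of its underside
- bay_roller (a point): sprung steel roller in the bay's +x wall, 30 mm above its floor: stands 5 mm into the bay, stops a pack that merely slides in about 40 mm before home, takes roughly 5 to 15 N to press past; at home it rests in the pack's groove. The point is on the wall's inner face
Mind the look-alikes: they are no part of the job. Leave any orange look-alike of the slim_pack alone. Several things have the shape of the charger; the one meant has the colours described above.

How it is judged:
At the end, for the whole second after the job is handed in: the slim pack is at rest in the bay, its foot within 2 mm of the bay's floor along the bay's axis (and within 6 mm of its centre), its length within 0.06 rad of the bay's axis (z of slim_pack in the frame of bay between -0.003 and 0.002 m and distance between slim_pack and bay below 0.006 m and angle between the z axis of slim_pack and the z axis of bay, either way round below 0.06 rad and linear speed of slim_pack below 0.02 m/s); the robot touches nothing.
It fails at once if the pack is rammed: more than 80 N between slim pack and bay (contact force between slim_pack and bay above 80 N).
It fails at once if the wide pack is shifted by more than 30 mm or tipped (distance of wide_pack from where it was at the start of the episode above 0.03 m or angle between wide_pack's own z axis and vertical above 0.35 rad).
It fails at once if the marker or the loop tool is shifted by more than 40 mm (distance of any of marker, loop_tool from where it was at the start of the episode above 0.04 m).
It also fails if it takes over 64 s, if anything falls off the work surface, if the arm or the gripper's body presses on something with over 40 N, if the wrist force passes 120 N, or if a joint passes its speed limit or range.

## Working session

There is one attempt and no reset: what is moved stays moved. The work goes in short steps, Python scripts to look and compute and a tool call to move; the robot and the scene stay as the last step left them, time stands still between calls to the robot, and variables do not carry over. Pictures are saved under pics/ and viewed, at most 10 in all, crops included, and the job is handed in when it is done.

Besides the shell and the picture viewer there is one more tool, called after ">>>" by a JSON object that holds its "api" and its "payload". drive_tool: Moves the arm, as the interface text tells. Its arguments: {"type":"object","properties":{"rows":{"type":"array"}},"required":["rows"]}

```bash
mkdir -p pics; python3 - <<'E'
from station import env, imaging, job
import cv2
for n in("side","top"):
    i=imaging.get_image(n); cv2.imwrite(f"pics/{n}0.png",i["color"][:,:,::-1]); print(n,i["vfov"],i["cx"],i["cy"],i["R"],i["t"])
print(env.read_state())
E
```

```text
side 48.564382857738075 276.1124730709085 202.78786312899297 [[ 0.99569274  0.09268879  0.00217894]
 [ 0.05777845 -0.60195193 -0.79643928]
 [-0.07250938  0.79313471 -0.60471458]] [-0.53197358  0.03903983  1.22288048]
top 48.01945026711038 280.1354205567843 200.59189114029132 [[-0.01961632 -0.99959193 -0.02076486]
 [-0.98763304  0.02260451 -0.15514515]
 [ 0.15555122  0.01746469 -0.98767343]] [0.02469855 0.53710986 1.15984649]
{'time_s': 0.1, 'joint_positions': array([-1.20271753e+00,  3.08937346e-01,  1.63506716e+00,  3.41365469e-05,
        1.19970978e+00, -6.96602530e-02]), 'qvel': array([ 4.70169343e-04, -1.20751072e-03, -2.22824322e-03, -1.24634113e-03,
       -7.20946244e-05, -1.04526388e-04]), 'effort': array([-9.74590730e-04, -4.16407549e+01, -2.77644360e+01, -1.11707127e-04,
        4.00003890e-03,  2.19295737e-05]), 'tool_pos': array([ 0.26468668, -0.56541254,  0.25514601]), 'ee_rot': array([-3.13947838e+00, -1.79383385e-04,  4.37726452e-01]), 'force': array([ 0.37729997,  0.04133137, -0.18759691]), 'moment': array([ 0.00565672, -0.02873811, -0.04870769]), 'grip_force': 0.0, 'opening': 1.0051663348315596}
```

View pics/side0.png

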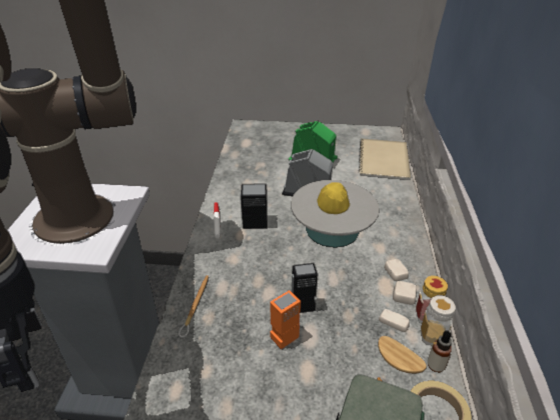

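View pics/top0.png

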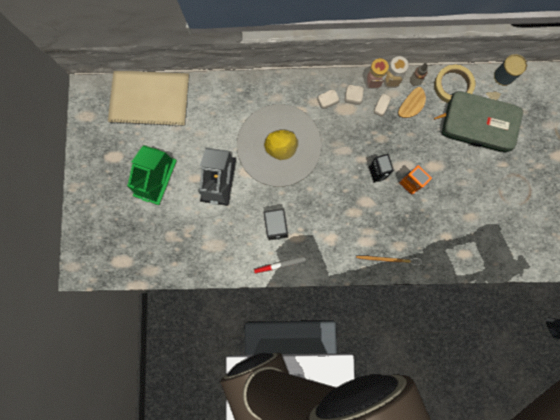

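The side view shows the slim pack near (304,287), the wide pack at (254,205), the grey charger at (310,172) and the bowl at (335,208). In the top view the slim pack is at (382,167), touching close to the orange look-alike at (415,178), and the charger is at (216,175). Next I'll zoom in on these.

```bash
python3 - <<'E'
import cv2,numpy as np
t=cv2.imread("pics/top0.png");s=cv2.imread("pics/side0.png")
def crop(im,x,y,w,h,k):return cv2.resize(im[y:y+h,x:x+w],None,fx=k,fy=k,interpolation=cv2.INTER_CUBIC)
a=crop(t,190,140,50,70,8);b=crop(t,355,140,50,70,8)
cv2.imwrite("pics/c1.png",np.hstack([a,b]))
a=crop(s,275,145,65,75,6);b=crop(s,270,250,65,75,6)
cv2.imwrite("pics/c2.png",np.hstack([a,b]))
E
```

```text
(no output)
```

View pics/c1.png

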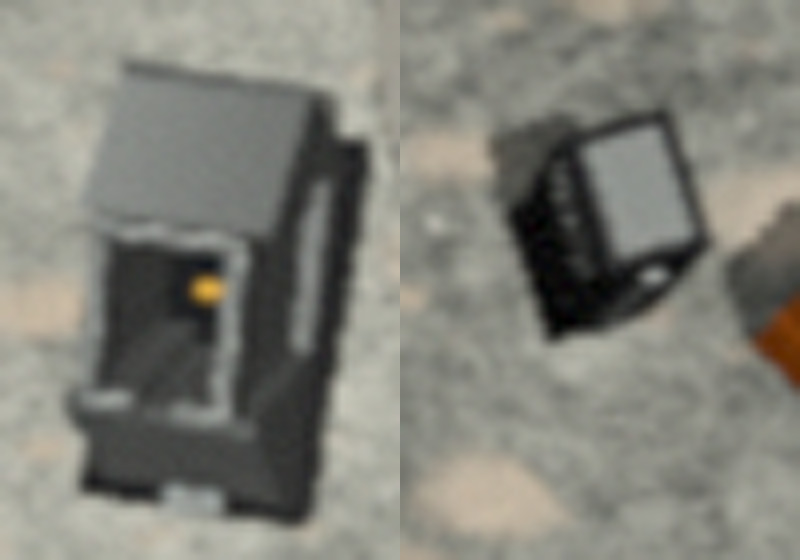

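View pics/c2.png

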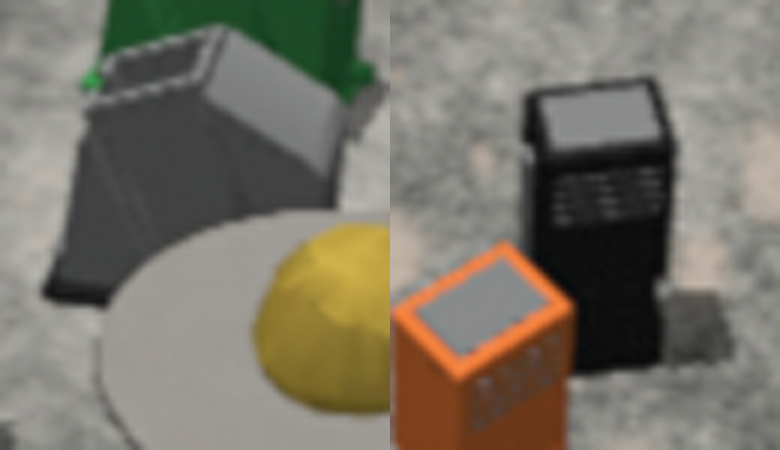

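The crops show the slim pack with its long side roughly along world x. The groove notch is on the +x side and the rib on the near side (-x). The charger's mouth leans toward -x. I'll measure corners by casting rays in both views.

```bash
cat > h.py <<'E'
import numpy as np,cv2
from station import env, imaging, job
def cast(i,uv,z):
    f=i["color"].shape[0]/2/np.tan(np.radians(i["vfov"])/2)
    uv=np.atleast_2d(uv).astype(float); z=np.broadcast_to(z,len(uv))
    d=np.c_[(uv[:,0]-i["cx"])/f,(uv[:,1]-i["cy"])/f,np.ones(len(uv))]@i["R"]
    c=-i["R"].T@i["t"]
    return c+d*((z-c[2])/d[:,2])[:,None]
def proj(i,X):
    f=i["color"].shape[0]/2/np.tan(np.radians(i["vfov"])/2)
    p=np.atleast_2d(X)@i["R"].T+i["t"]; return p[:,:2]/p[:,2:]*f+[i["cx"],i["cy"]]
E
python3 - <<'E'
from h import *
np.set_printoptions(precision=4,suppress=True)
T=imaging.get_image("top");S=imaging.get_image("side")
print("cams",-T["R"].T@T["t"],-S["R"].T@S["t"])
un=lambda p,ox,oy,k:(np.array(p,float)+.5)/k-.5+[ox,oy]
for n,i,(x0,y0,x1,y1) in(("top",T,(365,145,400,180)),("side",S,(288,258,318,278))):
    g=i["color"][y0:y1,x0:x1].astype(int)
    hsv=cv2.cvtColor(i["color"],cv2.COLOR_RGB2HSV)[y0:y1,x0:x1]
    m=((g.min(2)>105)).astype(np.uint8)
    k,l,st,c=cv2.connectedComponentsWithStats(m,connectivity=4)
    for q in range(1,k):
        if 40<st[q,4]<250 and st[q,0]>0 and st[q,1]>0:
            pts=cv2.findContours((l==q).astype(np.uint8),0,2)[0][0].reshape(-1,2)+[x0,y0]
            w=cast(i,pts,.11)[:,:2]; r=cv2.minAreaRect((w*1000).astype(np.float32))
            print(n,st[q],cast(i,c[q]+[x0,y0],.11),r)
P=cast(T,un([(175,140),(268,108),(310,242),(212,275)],355,140,8),.11);print("pack top\n",P,P.mean(0))
P=cast(S,un([(135,95),(265,78),(282,150),(140,165)],270,250,6),.11);print("pack side\n",P,P.mean(0))
zf,zb=.0994,.1248
P=cast(T,un([(92,225),(245,240),(230,415),(78,400)],190,140,8),[zb,zb,zf,zf]);print("rim top FLback..\n",P,P.mean(0))
P=cast(S,un([(112,52),(220,25),(205,97),(90,110)],275,145,6),[zf,zb,zb,zf]);print("rim side fl bl br fr\n",P,P.mean(0))
P=cast(T,un([(82,490),(305,522),(370,145)],190,140,8),.0);print("base top\n",P)
P=cast(S,un([(45,297)],275,145,6),.0);print("base side\n",P)
E
```

```text
cams [ 0.3505 -0.0077  1.2294] [ 0.6161 -0.8971  0.7717]
top [ 13  11  13  16 144] [[ 0.6124 -0.2421  0.11  ]] ((612.2716674804688, -242.08285522460938), (35.4033317565918, 23.958431243896484), 15.099113464355469)
side [  8   7  19  10 149] [[ 0.613  -0.2399  0.11  ]] ((613.1309814453125, -239.4917755126953), (35.042781829833984, 23.230751037597656), 15.132097244262695)
pack top
 [[ 0.6285 -0.2239  0.11  ]
 [ 0.6378 -0.2525  0.11  ]
 [ 0.5959 -0.2629  0.11  ]
 [ 0.5864 -0.2329  0.11  ]] [ 0.6121 -0.2431  0.11  ]
pack side
 [[ 0.5877 -0.2321  0.11  ]
 [ 0.6305 -0.2199  0.11  ]
 [ 0.637  -0.2527  0.11  ]
 [ 0.5914 -0.2637  0.11  ]] [ 0.6116 -0.2421  0.11  ]
rim top FLback..
 [[0.609  0.2006 0.1248]
 [0.6033 0.1544 0.1248]
 [0.5546 0.1627 0.0994]
 [0.5603 0.2093 0.0994]] [0.5818 0.1818 0.1121]
rim side fl bl br fr
 [[0.5618 0.2159 0.0994]
 [0.611  0.202  0.1248]
 [0.6065 0.1402 0.1248]
 [0.5551 0.165  0.0994]] [0.5836 0.1808 0.1121]
base top
 [[0.5484 0.2268 0.    ]
 [0.536  0.1528 0.    ]
 [0.6634 0.1307 0.    ]]
base side
 [[0.5365 0.157  0.    ]]
```

Both views agree: slim pack at (0.612, -0.2415) with yaw 0.263, bay mouth near (0.583, 0.182, 0.112) with charger yaw about -0.166. The sizes match the given ones. Next I'll compute the approach.

```bash
cat >> h.py <<'E'
from scipy.spatial.transform import Rotation as Ro
def delta(pos,R,p0=None,R0=None):
    s=env.read_state()
    p0=s["tool_pos"] if p0 is None else np.array(p0)
    R0=Ro.from_euler("xyz",s["ee_rot"]) if R0 is None else R0
    print("shift mm",np.round(R0.inv().apply(np.array(pos)-p0)*1000,1),"rotvec",np.round((R0.inv()*R).as_rotvec(),4))
down=lambda yaw:Ro.from_euler("xyz",[np.pi,0,yaw])
E
python3 -c "
from h import *
delta([.6123,-.2415,.2],down(.263))"
```

```text
shift mm [ 452.2 -146.1   55.7] rotvec [-0.0015  0.      0.1748]
```

>>> {"api": "drive_tool", "payload": {"rows": [[0.2,[57,-18,0],[0,0,0.05]],[0.2,[113,-36,0],[0,0,0.1]],[0.2,[170,-54,0],[0,0,0.175]],[0.2,[226,-73,0],[0,0,0.175]],[0.2,[283,-91,10],[0,0,0.175]],[0.2,[339,-110,20],[0,0,0.175]],[0.2,[396,-128,40],[0,0,0.175]],[0.2,[452,-146,55],[0,0,0.175]],[0.2,[452,-146,55],[0,0,0.175]],[0.2,[452,-146,55],[0,0,0.175]]]}}

```text
time_s: 1.45
tool_pos: [0.6121, -0.2422, 0.2009]
ee_rot: [-3.141, 0.001, 0.264]
force: [0.3, -0.0, 0.5]
opening: 0.596
grip_force: 0.0
```

```bash
python3 -c "
from h import *
delta([.6123,-.2415,.110],down(.263))
for n in('top','side'):
    i=imaging.get_image(n);u,v=proj(i,[.6123,-.2415,.13])[0].astype(int);cv2.imwrite('pics/g%s.png'%n,i['color'][v-60:v+60,u-60:u+60,::-1])
a=[cv2.resize(cv2.imread('pics/g%s.png'%n),(400,400),interpolation=2) for n in('top','side')]
cv2.imwrite('pics/g.png',np.hstack(a))
print(env.read_state())"
```

```text
shift mm [ 0.5 -0.6 90.9] rotvec [-0.0001  0.0013  0.0008]
{'time_s': 1.55, 'joint_positions': array([-4.44594752e-01,  4.22497382e-01,  1.59386216e+00, -5.33566988e-04,
        1.12489509e+00,  8.64962356e-01]), 'qvel': array([-0.01132547, -0.00898027, -0.00079457,  0.00308426, -0.00187669,
        0.00304109]), 'effort': array([ 6.41247779e-01, -4.49089909e+01, -2.65180993e+01,  3.30667861e-02,
        2.53026388e-03, -1.80225139e-03]), 'tool_pos': array([ 0.61175956, -0.24341746,  0.20170393]), 'ee_rot': array([3.14100699e+00, 5.51005692e-05, 2.61469233e-01]), 'force': array([ 0.20290734,  0.11570028, -0.00867404]), 'moment': array([ 0.00263863, -0.04352945, -0.03253771]), 'grip_force': 0.0, 'opening': 0.6037720536332059}
```

View pics/g.png

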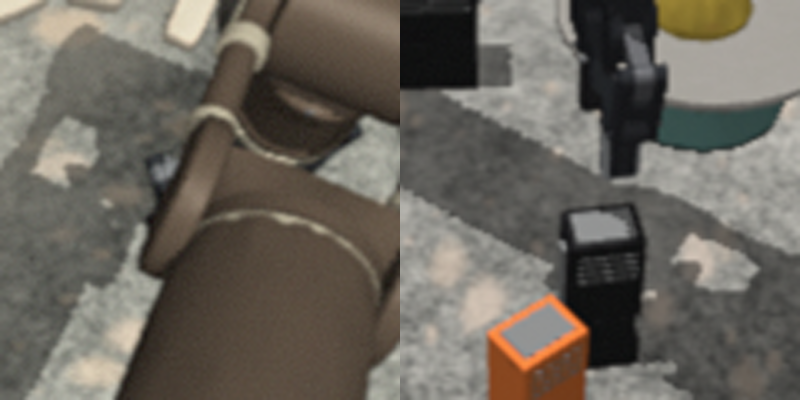

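The top view is blocked by the arm. The side view shows the jaws above the slim pack, with the orange pack clear of them. I'll go down and grip.

>>> {"api": "drive_tool", "payload": {"rows": [[0.2,[0,0,40],[0,0,0]],[0.2,[0,0,75],[0,0,0]],[0.2,[0,0,91],[0,0,0]],[0.2,[0,0,91],[0,0,0]],[-1,[0,0,91],[0,0,0]],[-1,[0,0,91],[0,0,0]],[-1,[0,0,91],[0,0,0]],[-1,[0,0,91],[0,0,0]],[-1,[0,0,91],[0,0,0]]]}}

```text
time_s: 2.68
tool_pos: [0.6138, -0.2428, 0.1123]
ee_rot: [3.139, -0.003, 0.263]
force: [-0.3, -0.1, 5.8]
opening: 0.386
grip_force: 61.2
```

>>> {"api": "drive_tool", "payload": {"rows": [[-1,[0,0,-40],[0,0,0]],[-1,[0,0,-90],[0,0,0]],[-1,[0,0,-150],[0,0,0]],[-1,[0,0,-200],[0,0,0]],[-1,[0,0,-200],[0,0,0]],[-1,[0,0,-200],[0,0,0]]]}}

```text
time_s: 3.42
tool_pos: [0.6116, -0.2417, 0.3087]
ee_rot: [-3.14, 0.002, 0.263]
force: [-0.8, 0.2, -1.9]
opening: 0.388
grip_force: 60.4
```

```bash
cat >> h.py <<'E'
def bayR(yaw=-.166): return Ro.from_euler("z",yaw)*Ro.from_euler("y",-np.radians(25))
def tcp(d,mouth=(.583,.182,.1121),yaw=-.166,off=(0,0,.112)):  # d: foot above bay floor
    R=bayR(yaw); return np.array(mouth)+R.apply(np.array(off)+[0,0,d-.095]), R*Ro.from_euler("x",np.pi)
E
python3 -c "
from h import *
s=env.read_state();print(s['tool_pos'],s['force'],s['opening'],s['grip_force'])
p,R=tcp(.135);print(p);delta(p,R)"
```

```text
[ 0.61157673 -0.24170558  0.30872333] [-0.75026162  0.19872904 -1.94656413] 0.38789382385379045 60.42489051818848
[0.51964506 0.1926146  0.24985878]
shift mm [  24.2 -443.2   59.6] rotvec [-0.0948  0.4318  0.4219]
```

>>> {"api": "drive_tool", "payload": {"rows": [[-1,[0,-50,-10],[0,0,0]],[-1,[0,-100,-20],[0,0,0]],[-1,[5,-160,-20],[-0.02,0.1,0.1]],[-1,[8,-220,-20],[-0.045,0.2,0.2]],[-1,[12,-280,-20],[-0.07,0.32,0.31]],[-1,[16,-335,-10],[-0.095,0.432,0.422]],[-1,[20,-390,10],[-0.095,0.432,0.422]],[-1,[24,-443,45],[-0.095,0.432,0.422]],[-1,[24,-443,45],[-0.095,0.432,0.422]],[-1,[24,-443,45],[-0.095,0.432,0.422]]]}}

```text
time_s: 4.68
tool_pos: [0.5188, 0.1915, 0.2623]
ee_rot: [3.137, -0.434, -0.163]
force: [0.0, 0.4, -0.6]
opening: 0.388
grip_force: 60.9
```

```bash
python3 -c "
from h import *
s=env.read_state();print(s)
p,R=tcp(.135);print(p,R.as_euler('xyz'));delta(p,R)
o=[]
for n in('top','side'):
    i=imaging.get_image(n);cv2.imwrite('pics/s%s.png'%n,i['color'][:,:,::-1]);u,v=proj(i,[.57,.182,.14])[0].astype(int);print(u,v);c=i['color'][v-40:v+40,u-40:u+40,::-1];o.append(cv2.resize(c,(400,400),interpolation=2))
cv2.imwrite('pics/s.png',np.hstack(o))"
```

```text
{'time_s': 4.675, 'joint_positions': array([ 0.3947633 , -0.01077123,  2.04657041, -0.3345415 ,  0.76185496,
        2.33257732]), 'qvel': array([-0.03824982, -0.0293911 , -0.0351799 , -0.0045453 , -0.00105477,
       -0.00546331]), 'effort': array([  0.86705642, -27.61737406, -28.1007421 ,  -0.85253466,
        -1.37036327,   0.04366269]), 'tool_pos': array([0.51882165, 0.19151695, 0.26227909]), 'ee_rot': array([ 3.13677684, -0.43412113, -0.16280031]), 'force': array([ 0.01176843,  0.40065954, -0.62882874]), 'moment': array([0.0221847 , 0.33135576, 0.00193425]), 'grip_force': 60.87797999382019, 'opening': 0.3879326123268426}
[0.51964506 0.1926146  0.24985878] [ 3.14159265 -0.43633231 -0.166     ]
shift mm [-4.6 -1.3 11.5] rotvec [0.0035 0.0022 0.0029]
207 182
295 146
```

View pics/s.png

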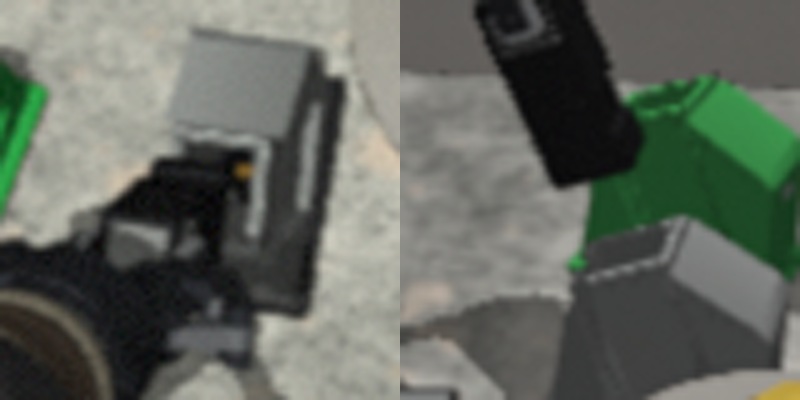

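The side view shows the held pack tilted parallel to the bay. Its foot's near corners are at crop (560,187) and (640,158), i.e. image (287,143) and (303,138). The rim's near corners are at image (291,160) and (309,157). I'll compare these with the predicted positions.

```bash
python3 -c "
from h import *
np.set_printoptions(precision=1,suppress=True)
S=imaging.get_image('side');T=imaging.get_image('top');s=env.read_state()
Rt=Ro.from_euler('xyz',s['ee_rot'])
Rp=Rt*Ro.from_euler('x',np.pi); o=s['tool_pos']+Rp.apply([0,0,-.112])
f=o+Rp.apply([[-.022,-.016,0],[.022,-.016,0],[-.023,-.017,.005],[.023,-.017,.005],[-.023,-.017,.11]])
print('foot',proj(S,f)-0, 'top',proj(T,f))
R=bayR();m=np.array([.583,.182,.1121])
r=m+R.apply([[-.03,-.024,0],[.03,-.024,0],[.03,.024,0],[-.03,.024,0],[-.024,-.018,0],[.024,-.018,0],[.024,.018,0],[-.024,.018,0]])
print('rim',proj(S,r),'top',proj(T,r))
pt=cv2.imread('pics/stop.png');ps=cv2.imread('pics/sside.png')
a=cv2.resize(pt[155:215,185:235],None,fx=8,fy=8,interpolation=2)
b=cv2.resize(ps[120:180,275:325],None,fx=8,fy=8,interpolation=2)
cv2.imwrite('pics/z.png',np.hstack([a,b]))"
```

```text
foot [[286.7 143.7]
 [301.8 139.4]
 [285.5 142.3]
 [301.3 137.8]
 [268.9 107. ]] top [[211.5 190.9]
 [213.1 172.6]
 [211.4 191.9]
 [213.1 172.7]
 [200.3 204.9]]
rim [[288.4 163.3]
 [308.7 158. ]
 [312.3 149. ]
 [292.5 154.3]
 [291.  161.6]
 [307.1 157.4]
 [309.8 150.6]
 [294.  154.9]] top [[218.3 192.4]
 [220.4 168.5]
 [200.8 165.8]
 [199.  189.6]
 [216.1 189.7]
 [217.8 170.6]
 [203.1 168.5]
 [201.6 187.6]]
```

View pics/z.png

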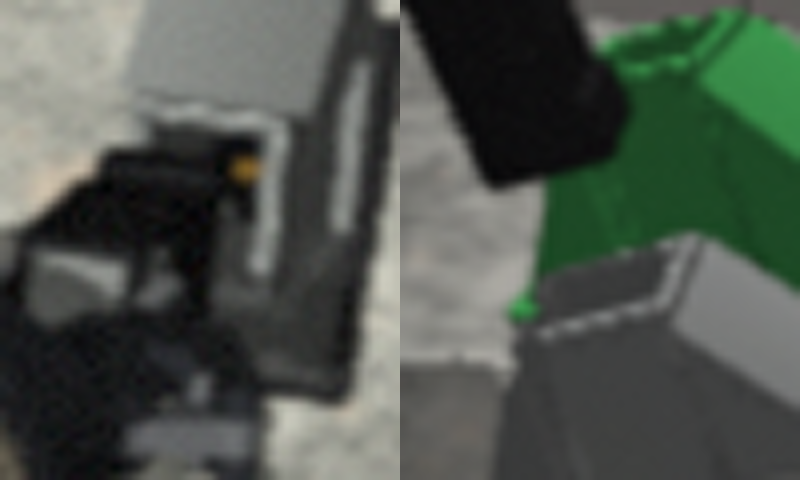

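Predicted and observed pixels agree to about 0.7 px; the mouth moves to x ≈ 0.582. I'll approach to just outside it.

```bash
cat >> h.py <<'E'
M=(.5818,.182,.1121)
def rel(yaw=-.166,off=(0,0,.112)):
    "foot in bay frame (mm), tilt error, force in bay frame; averaged"
    P=[];Q=[];F=[]
    for k in range(4):
        imaging.get_image("side"); s=env.read_state()
        Rp=Ro.from_euler('xyz',s['ee_rot'])*Ro.from_euler('x',np.pi); B=bayR(yaw)
        P.append(B.inv().apply(s['tool_pos']-Rp.apply(off)-np.array(M))*1000+[0,0,95]); Q.append((B.inv()*Rp).as_rotvec()); F.append(B.inv().apply(s['force']))
    print("t",s['time_s'],"foot bay mm",np.mean(P,0).round(1),"rot",np.mean(Q,0).round(4),"F bay",np.mean(F,0).round(1),"M",s['moment'].round(2),"open",round(s['opening'],3))
E
python3 -c "
from h import *
rel();p,R=tcp(.100,M);delta(p,R)"
```

```text
t 5.075 foot bay mm [ 10.1  -1.5 148.4] rot [-0.0012 -0.0039 -0.0021] F bay [-0.5 -0.3 -1.4] M [ 0.02  0.34 -0.03] open 0.384
shift mm [-9.6 -1.3 48.4] rotvec [ 0.0011 -0.0037 -0.0018]
```

>>> {"api": "drive_tool", "payload": {"rows": [[-1,[-10,-1.4,15],[0,-0.002,0]],[-1,[-10,-1.4,35],[0,-0.002,0]],[-1,[-10,-1.4,48],[0,-0.002,0]],[-1,[-10,-1.4,48],[0,-0.002,0]],[-1,[-10,-1.4,48],[0,-0.002,0]]]}}

```text
time_s: 5.7
tool_pos: [0.5321, 0.1914, 0.2177]
ee_rot: [3.141, -0.437, -0.166]
force: [0.9, -0.4, -1.2]
opening: 0.385
grip_force: 60.8
```

```bash
python3 -c "
from h import *
rel()
o=[]
for n in('top','side'):
    i=imaging.get_image(n);u,v=proj(i,M)[0].astype(int);print(u,v);c=i['color'][v-30:v+30,u-25:u+25,::-1];o.append(cv2.resize(c,None,fx=8,fy=8,interpolation=2))
cv2.imwrite('pics/m.png',np.hstack(o))"
```

```text
t 5.9 foot bay mm [ -0.6   1.2 100.6] rot [-0.0002 -0.0018 -0.0001] F bay [-0.3 -0.3 -1.7] M [0.08 0.35 0.07] open 0.389
209 179
299 156
```

View pics/m.png

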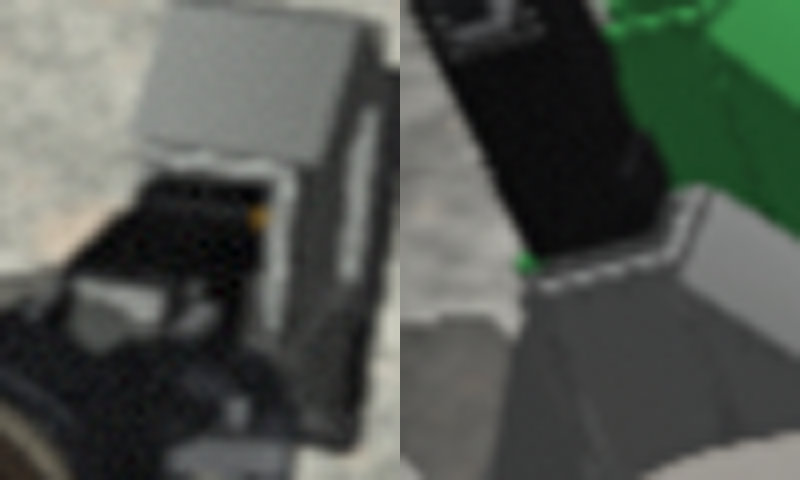

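The pack's foot sits just over the mouth inside the rim in both views. I'll enter slowly.

>>> {"api": "drive_tool", "payload": {"rows": [[-1,[0.5,1,1],[0,0,0]],[-1,[0.5,1,3],[0,0,0]],[-1,[0.5,1,5],[0,0,0]],[-1,[0.5,1,7],[0,0,0]],[-1,[0.5,1,9],[0,0,0]],[-1,[0.5,1,10],[0,0,0]],[-1,[0.5,1,10],[0,0,0]]]}}

```text
time_s: 6.88
tool_pos: [0.5364, 0.1895, 0.2086]
ee_rot: [3.141, -0.437, -0.166]
force: [0.9, -0.1, -1.7]
opening: 0.383
grip_force: 60.8
```

```bash
python3 -c "
from h import *
rel()"
```

```text
t 7.075 foot bay mm [-0.8 -0.2 90.1] rot [-0.0009 -0.0007  0.    ] F bay [-1.4  0.  -1.7] M [0.03 0.34 0.01] open 0.384
```

>>> {"api": "drive_tool", "payload": {"rows": [[-1,[0,0,3],[0,0,0]],[-1,[0,0,6],[0,0,0]],[-1,[0,0,9],[0,0,0]],[-1,[0,0,12],[0,0,0]],[-1,[0,0,15],[0,0,0]],[-1,[0,0,15],[0,0,0]]]}}

```text
time_s: 7.82
tool_pos: [0.5427, 0.1884, 0.1948]
ee_rot: [3.14, -0.437, -0.166]
force: [0.5, -0.2, -2.0]
opening: 0.386
grip_force: 60.8
```

```bash
python3 -c "
from h import *
rel()"
```

```text
t 8.025 foot bay mm [-0.8 -0.2 75. ] rot [-0.001  -0.0006 -0.    ] F bay [-0.3  0.  -1.5] M [ 0.03  0.4  -0.04] open 0.387
```

Entered 20 mm with no contact force. On to the roller.

>>> {"api": "drive_tool", "payload": {"rows": [[-1,[0,0,4],[0,0,0]],[-1,[0,0,8],[0,0,0]],[-1,[0,0,12],[0,0,0]],[-1,[0,0,16],[0,0,0]],[-1,[0,0,20],[0,0,0]],[-1,[0,0,24],[0,0,0]],[-1,[0,0,28],[0,0,0]],[-1,[0,0,30],[0,0,0]],[-1,[0,0,30],[0,0,0]]]}}

```text
time_s: 9.15
tool_pos: [0.5551, 0.1863, 0.1678]
ee_rot: [3.141, -0.437, -0.166]
force: [0.2, 0.4, -1.8]
opening: 0.385
grip_force: 60.9
```

```bash
python3 -c "
from h import *
rel()"
```

```text
t 9.35 foot bay mm [-0.7 -0.2 45.1] rot [-0.0008 -0.0008  0.    ] F bay [-0.7  0.6 -1.9] M [ 0.06  0.39 -0.07] open 0.386
```

>>> {"api": "drive_tool", "payload": {"rows": [[-1,[0,0,3],[0,0,0]],[-1,[0,0,6],[0,0,0]],[-1,[0,0,9],[0,0,0]],[-1,[0,0,12],[0,0,0]],[-1,[0,0,14],[0,0,0]],[-1,[0,0,14],[0,0,0]]]}}

```text
time_s: 10.1
tool_pos: [0.561, 0.1856, 0.1557]
ee_rot: [3.141, -0.437, -0.166]
force: [-5.1, 0.5, 3.8]
opening: 0.386
grip_force: 61.9
```

```bash
python3 -c "
from h import *
rel()"
```

```text
t 10.3 foot bay mm [-0.6  0.  31.4] rot [-0.0006 -0.0009 -0.0001] F bay [-1.8  0.1  6.9] M [0.08 0.77 0.08] open 0.386
```

Roller felt at about 8 N. I'll keep pressing.

>>> {"api": "drive_tool", "payload": {"rows": [[-1,[0,0,3],[0,0,0]],[-1,[0,0,6],[0,0,0]],[-1,[0,0,9],[0,0,0]],[-1,[0,0,12],[0,0,0]],[-1,[0,0,15],[0,0,0]],[-1,[0,0,15],[0,0,0]]]}}

```text
time_s: 11.05
tool_pos: [0.5673, 0.1845, 0.1418]
ee_rot: [3.141, -0.437, -0.166]
force: [-3.8, 1.3, 4.2]
opening: 0.385
grip_force: 61.8
```

```bash
python3 -c "
from h import *
rel()"
```

```text
t 11.25 foot bay mm [-0.7 -0.  16.2] rot [-0.0005 -0.0009  0.    ] F bay [-2.4  0.2  5.5] M [0.3  0.76 0.12] open 0.381
```

>>> {"api": "drive_tool", "payload": {"rows": [[0.1,[0,0,0],[0,0,0]],[0.1,[0,0,0],[0,0,0]],[0.1,[0,0,0],[0,0,0]],[0.1,[0,0,-20],[0,0,0]],[0.1,[0,0,-45],[0,0,0]],[-1,[0,0,-50],[0,0,0]],[-1,[0,0,-50],[0,0,0]],[-1,[0,0,-50],[0,0,0]],[-1,[0,0,-50],[0,0,0]],[-1,[0,0,-50],[0,0,0]]]}}

```text
time_s: 12.5
tool_pos: [0.5462, 0.1876, 0.1863]
ee_rot: [3.14, -0.436, -0.166]
force: [-0.1, -0.6, 0.0]
opening: -0.003
grip_force: 0.0
```

```bash
python3 -c "
from h import *
rel()
o=[]
for n in('top','side'):
    i=imaging.get_image(n);u,v=proj(i,M)[0].astype(int);c=i['color'][v-35:v+25,u-25:u+25,::-1];o.append(cv2.resize(c,None,fx=8,fy=8,interpolation=2))
cv2.imwrite('pics/r.png',np.hstack(o))"
```

```text
t 12.7 foot bay mm [-1.  -0.3 65.8] rot [-0.0012 -0.0002  0.0001] F bay [-0.  -0.1  0.3] M [0.03 0.23 0.01] open -0.003
```

View pics/r.png

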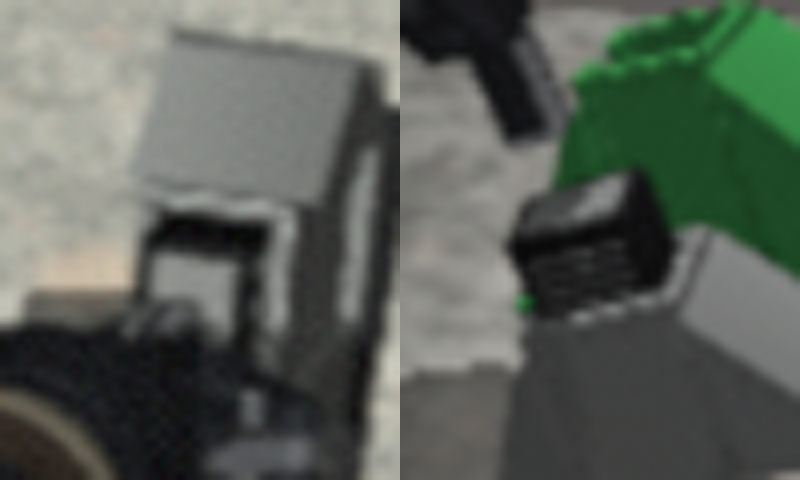

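The side view shows the pack standing in the bay about 25 mm proud at (298,155), with the shut jaws above it. I'll press on its top.

>>> {"api": "drive_tool", "payload": {"rows": [[-1,[0.8,0,12],[0,0,0]],[-1,[0.8,0,22],[0,0,0]],[-1,[0.8,0,26],[0,0,0]],[-1,[0.8,0,29],[0,0,0]],[-1,[0.8,0,32],[0,0,0]],[-1,[0.8,0,34],[0,0,0]],[-1,[0.8,0,36],[0,0,0]],[-1,[0.8,0,38],[0,0,0]],[-1,[0.8,0,38],[0,0,0]]]}}

```text
time_s: 13.92
tool_pos: [0.5632, 0.1854, 0.1535]
ee_rot: [3.141, -0.438, -0.166]
force: [-3.0, 1.4, 5.2]
opening: -0.002
grip_force: 2.9
```

```bash
python3 -c "
from h import *
rel()"
```

```text
t 14.125 foot bay mm [ 0.6  0.2 28.5] rot [-0.0003 -0.0014 -0.0002] F bay [-0.9  0.3  6.1] M [0.12 0.39 0.01] open -0.001
```

>>> {"api": "drive_tool", "payload": {"rows": [[-1,[0,0,1],[0,0,0]],[-1,[0,0,2],[0,0,0]],[-1,[0,0,3],[0,0,0]],[-1,[0,0,4],[0,0,0]],[-1,[0,0,5],[0,0,0]],[-1,[0,0,5],[0,0,0]]]}}

```text
time_s: 14.88
tool_pos: [0.5649, 0.1851, 0.149]
ee_rot: [3.141, -0.437, -0.167]
force: [-7.2, 1.8, 9.4]
opening: -0.002
grip_force: 5.7
```

```bash
python3 -c "
from h import *
rel()"
```

```text
t 15.075 foot bay mm [ 0.1  0.2 23.7] rot [-0.0004 -0.0008 -0.0004] F bay [-2.6  0.7 11.4] M [0.21 0.76 0.06] open -0.003
```

>>> {"api": "drive_tool", "payload": {"rows": [[-1,[0,0,0.5],[0,0,0]],[-1,[0,0,1],[0,0,0]],[-1,[0,0,1.5],[0,0,0]],[-1,[0,0,1.5],[0,0,0]]]}}

```text
time_s: 15.58
tool_pos: [0.5653, 0.1856, 0.149]
ee_rot: [-3.141, -0.438, -0.167]
force: [-15.1, 2.7, 19.7]
opening: 0.003
grip_force: 12.0
```

```bash
python3 -c "
from h import *
rel()"
```

```text
t 15.775 foot bay mm [ 0.4  0.9 23.6] rot [ 0.0001 -0.0012 -0.001 ] F bay [-6.   0.6 23.7] M [0.38 1.34 0.03] open 0.003
```

>>> {"api": "drive_tool", "payload": {"rows": [[-1,[0,0,0.4],[0,0,0]],[-1,[0,0,0.8],[0,0,0]],[-1,[0,0,0.8],[0,0,0]]]}}

```text
time_s: 16.15
tool_pos: [0.5654, 0.1858, 0.149]
ee_rot: [-3.141, -0.438, -0.167]
force: [-19.6, 4.0, 25.0]
opening: -0.002
grip_force: 15.5
```

```bash
python3 -c "
from h import *
rel()"
```

```text
t 16.35 foot bay mm [ 0.5  1.  23.5] rot [ 0.0001 -0.0013 -0.0012] F bay [-7.7  0.2 31.2] M [0.36 1.59 0.04] open 0.002
```

>>> {"api": "drive_tool", "payload": {"rows": [[-1,[0,0,-10],[0,0,0]],[-1,[0,0,-50],[0,0,0]],[-1,[0,0,-100],[0,0,0]],[-1,[-50,0,-130],[0,0,0]],[-1,[-100,0,-150],[0,0,0]],[-1,[-140,0,-160],[0,0,0]],[-1,[-140,0,-160],[0,0,0]]]}}

```text
time_s: 17.23
tool_pos: [0.3715, 0.2163, 0.2303]
ee_rot: [3.138, -0.435, -0.162]
force: [-0.7, 0.5, 0.5]
opening: 0.006
grip_force: 0.0
```

```bash
python3 -c "
from h import *
rel()
S=imaging.get_image('side');T=imaging.get_image('top')
B=bayR()
c=np.array(M)+B.apply([[-.023,-.017,.015],[.023,-.017,.015],[.023,.017,.015],[-.023,.017,.015]])
print('pred top corners side',proj(S,c).round(1).tolist(),'top',proj(T,c).round(1).tolist())
o=[]
for i in(T,S):
    u,v=proj(i,M)[0].astype(int);print(u,v);k=i['color'][v-35:v+25,u-25:u+25,::-1];o.append(cv2.resize(k,None,fx=8,fy=8,interpolation=2))
cv2.imwrite('pics/f.png',np.hstack(o))"
```

```text
t 17.425 foot bay mm [-139.5    0.2  180.6] rot [-0.0003 -0.0014  0.0007] F bay [ 0.3  0.5 -0. ] M [ 0.02  0.23 -0.04] open -0.007
pred top corners side [[288.7, 156.7], [304.2, 152.5], [306.9, 146.2], [291.7, 150.4]] top [[214.4, 191.3], [216.0, 172.8], [202.0, 170.8], [200.5, 189.3]]
209 179
299 156
```

View pics/f.png

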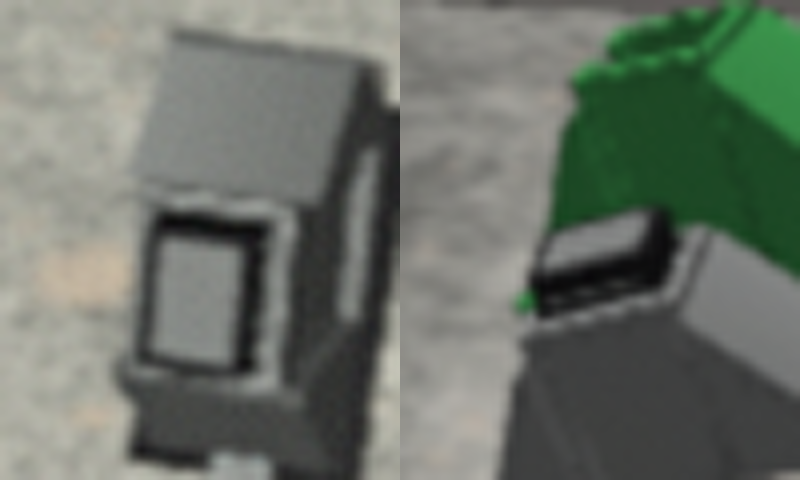

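The final view shows the pack's top-face corners at side (305,152), (307,147) and (292,150.5), within 1 px of the seated prediction. The near-front corner is about 2 px off. The pack also met a hard stop at about 31 N with the tips at home depth. I'll hand in.

```bash
python3 -c "
from h import *
print(job.sign_off())"
```

```text
the job is handed in; nothing more can be done
None
```

I slid the slim pack into the grey charger's bay and pressed it to a firm stop at about 31 N. From the camera view and the fingertip depth it is home on the floor to within about 1 mm. The arm is clear of everything, and the job is handed in at about 17.5 s; no verdict was shown.

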